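# Tug-check the cabinet flap's catch

## Task

Check that the flap of the larger of the two white plastic cabinets is really caught: take its pull, give it a short steady upward tug for about a second without swinging the flap open, and if it gives, press it back down until the catch snaps. Finish with the flap fully shut and caught and the pull let go. Leave the smaller cabinet's lid shut and the glass jar standing where it is.

Things in the scene. Friction and masses are not known exactly. Their poses are not given: they have to be found in the camera images.
- flap (a joint): Hinge of the larger cabinet's flap (rad, grows opening up; do not pass 0.4). Caught: lies at 0; free play to about 0.017 (3 mm at the pull), where the catch holds to about 20 N at the pull, then springs out. Not caught: looks nearly shut, rests on the catch at about 0.05 (8 mm up at the pull), lifts freely; up to 15 N down on pull or front edge snaps it to 0. Starts either way at random.
- pull (a point): Upright white block on the larger cabinet's flap, near the front edge: 20 mm along x, 28 along y (grip across y), 34 tall. Origin: centre of its underside, on the flap's top, 138 mm up when shut. z up, -x to the front edge 32 mm off; hinge line 172 mm along +x, 8 mm below. May be pressed. Cabinet: fixed white plastic, 200 mm deep (x), 240 wide, 130 high; flap 8 mm thick, 50 mm wide catch at its front.
- box_lid (a joint): Hinge of the smaller cabinet's lid (rad, 0 = shut, no catch, leave alone). That cabinet looks alike but is 140 mm deep, 160 wide, 85 high, with a smaller pull (16 x 22 x 28 mm); it stands beside the larger one, on either side.
- jar: Closed glass jar, 64 mm across, 95 mm tall, standing on the counter in front of the larger cabinet. Origin: centre of its underside; z up.
Mind the look-alikes: they are no part of the job. Leave any blue look-alike of the jar alone. Leave any blue look-alike of the part that bears box_lid alone.

How it is judged:
By the outcome, as a careful person would: the job done as asked, in the order asked, and still so for the second after the job is handed in, with the robot touching nothing.
It also fails if it takes over 48 s, if anything falls off the work surface, if the arm or the gripper's body presses on something with over 40 N, if the wrist force passes 120 N, or if a joint passes its speed limit or range.

## Robot

A 6-joint arm with a two-finger parallel gripper is mounted at the origin on the work surface. World frame = base frame: x ahead of the robot, y to its left, z up, the work surface at z = 0. Lengths are in m, angles in rad, forces in N, time in s.
With the tool pointing down it reaches from about 0.375 to 0.75 m from the base axis. Payload 9 kg.
Tool frame: the origin (TCP) lies midway between the tips of the shut fingers; the grasp point (between the pads) lies 19 mm behind it (r.grasp_offset is the distance from the TCP to the grasp point, in m); y points along the fingers, z is the direction in which the jaws open and shut, and the axes are right-handed (so a half turn about y gives the same grasp; the last joint's range is limited). The gripper opens to 85 mm and grips with 20 to 120 N. Pads are 22 mm wide; open, the fingers measure 114 mm over their backs; the gripper's body (76 mm by 85 mm) begins 54 mm behind the grasp point. The pads swing forward as they close: fully open they stand 13 mm farther back than shut.
Start: joints at [-1.536, 0.104, 0.097, 1.564, 0, 1.353], TCP at [0.15, -0.581, 0.231] pointing down, gripper open.
Joint ranges: [-2.99, 2.99], [-0.84, 1.86], [-1.1, 1.16], [-1.84, 2.11], [-1.51, 1.56], [-3.14, 3.14]. Speed limits (rad/s): [2.22, 2.22, 2.57, 3.14, 3.14, 3.14].

## Interface

Orientations are given as a unit quaternion [x, y, z, w].
In Python, from workcell import sensors, cams, order, r gives the robot as it stands.
- The arm moves only by the tool move_arm, never from a script. Its argument "motion" is a list of rows, each a list of 3 entries, a list of its own where there are three numbers: the closure in counts, from 0 (fully open) to 255 (shut), then the shift along the tool's x, y, z in cm, then the turn, a rotation vector about the tool's x, y, z in degrees. In form: [[grip, [tx, ty, tz], [ax, ay, az]], ...]. A call has 1 to 12 rows; each row is the pose to reach, as a shift and turn from the pose commanded when the call began, along the tool's axes at that moment; what a row does not reach only later rows make up. A row lasts 1/10 s, in which the tool goes at most 50 mm and 8.59 degrees, less where a joint would pass 70% of its speed; a pose out of reach is approached as far as the arm can. A call with a gripper value outside its range is refused whole. The fingers move at their own pace and stop on an object; "grip_force" is the grip in N (left out, the last holds). Time passes only in rows, so rows that repeat a pose let the fingers close. It gives the time, the measured TCP pose, the force and the opening at its end, in the units of the state.
- sensors.observe(): the state, without advancing time (a new reading comes with each control period).
- cams.snapshot(name): name is "scene" or "side" or "wrist"; returns a dict with "pixels" (400x640x3 uint8, red, green, blue), "fx", "fy", "cx", "cy" (pixels), "k1" (the pictures are not rectified: a ray, as slopes to the right and down, at radius r is drawn at 1 + k1 r^2 times it, then the intrinsics apply), "world_from_camera" (4x4, takes a point from camera to world coordinates). Camera axes: x right, y down, z forward; pixel columns grow to the right and rows downward; lengths in m; the calibration is good to about 2 mm. A picture is of the moment at which its call begins. There is no depth.
- order.sign_off(): hands the job in, once; it reports no verdict.
The state is a dict: "time": time; "q": joint angles; "joint_vel": joint speeds; "joint_torque": joint torques, N m; "tool_pos": TCP position; "tcp_rot": TCP orientation; "ft_force": force on the tool from outside, world axes, zero at the start; "moment": the same for the moment, N m; "grip_width": finger opening in m.
Only numpy, scipy, OpenCV 4.12 (cv2) and the standard library are available. Lean on these libraries where they do the work, as an engineer would, in place of code of your own. Each camera call takes 0.05 s, during which the arm holds its last target. There are 200 camera calls.

## Working session

There is one attempt and no reset: what is moved stays moved. The work goes in short steps, Python scripts to look and compute and a tool call to move; the robot and the scene stay as the last step left them, time stands still between calls to the robot, and variables do not carry over. Pictures are saved under pics/ and viewed, about 8 in all and at most 12, crops included, and the job is handed in when it is done.

Besides the shell and the picture viewer there is one more tool, called after "Emit:" as a command line: name --argument value ..., lists and objects as JSON in quotes. move_arm: Moves the arm, as the interface text tells. Its arguments: {"type":"object","properties":{"motion":{"type":"array"},"grip_force":{"type":"number"}},"required":["motion"]}

```bash
mkdir -p pics; cat > h.py <<'E'
import numpy as np, cv2
from workcell import sensors, cams, order, r
def snap(n,f):
    s=cams.snapshot(n); cv2.imwrite('pics/'+f,s['pixels'][:,:,::-1]); np.save('pics/'+f+'.npy',s,allow_pickle=True); return s
def ray(s,u,v):
    K=np.array([[s['fx'],0,s['cx']],[0,s['fy'],s['cy']],[0,0,1]])
    p=cv2.undistortPoints(np.array([[[u,v]]],float),K,np.array([s['k1'],0,0,0]))[0,0]
    T=np.array(s['world_from_camera']); return T[:3,3],T[:3,:3]@np.array([p[0],p[1],1])
def onz(s,u,v,z):
    o,d=ray(s,u,v); return o+d*(z-o[2])/d[2]
def proj(s,P):
    T=np.linalg.inv(np.array(s['world_from_camera'])); c=T[:3,:3]@P+T[:3,3]; x=c[:2]/c[2]; x=x*(1+s['k1']*(x@x))
    return x[0]*s['fx']+s['cx'],x[1]*s['fy']+s['cy']
def load(f): return np.load('pics/'+f+'.npy',allow_pickle=True).item()
E
python3 -c "
from h import *
a=snap('scene','s1.png');b=snap('side','d1.png')
print(sensors.observe()); print(a['k1'],a['world_from_camera'],b['world_from_camera'])"
```

```text
{'time': 0.1, 'q': array([-1.53569051e+00,  1.04629203e-01,  9.65331402e-02,  1.56389836e+00,
        5.08274303e-05,  1.35312346e+00]), 'joint_vel': array([ 0.00101109,  0.00045008,  0.00285101, -0.0001548 , -0.00073872,
       -0.00031809]), 'joint_torque': array([ 5.75109487e-03, -5.58207715e+01,  5.04719746e+01,  1.32872278e-02,
       -3.39222743e-04, -2.17790500e-06]), 'tool_pos': array([ 0.15008671, -0.58061617,  0.23059852]), 'tcp_rot': array([-0.08907647,  0.70188661, -0.70104623,  0.08918949]), 'ft_force': array([-1.14056037, -0.06379315, -0.27320872]), 'moment': array([-0.04342206,  0.01613427,  0.01070354]), 'grip_width': 0.0854078604731211}
-0.06980488962475546 [[ 0.84161129  0.34174632 -0.41821034  0.96648083]
 [ 0.53985947 -0.51000874  0.66965875 -0.68979897]
 [ 0.01556249 -0.78936718 -0.6137241   0.73711771]
 [ 0.          0.          0.          1.        ]] [[-0.92494156 -0.20309637  0.32130199  0.24232256]
 [-0.37960617  0.45007306 -0.80829042  0.73583895]
 [ 0.01955148 -0.86958962 -0.49338792  0.56081214]
 [ 0.          0.          0.          1.        ]]
```

View pics/s1.png

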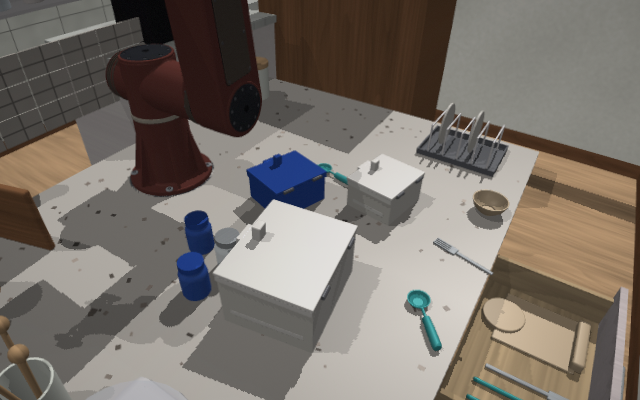

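View pics/d1.png

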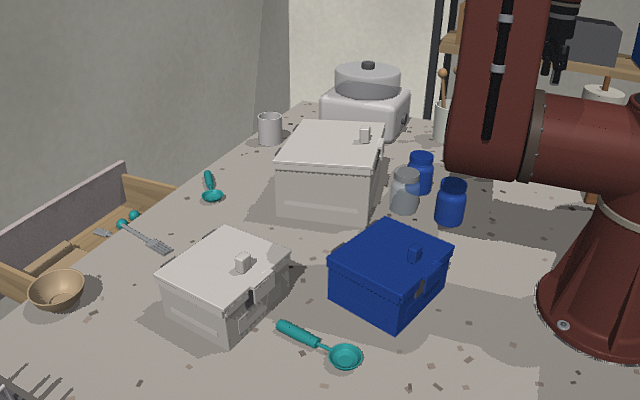

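The scene view shows the larger cabinet's flap corners near (274,204), (357,233), (300,302) and (219,266), with its pull at (259,229). The side view shows the pull at (364,135). The glass jar is at (228,245), the blue jars stand beside it, and the small white cabinet is off to the side.

```bash
python3 -c "
from h import *
a=load('s1.png');b=load('d1.png')
for uv in [(274,204),(357,233),(300,302),(219,266)]: print('flap',onz(a,*uv,.138))
print('pulltop',onz(a,259,225,.172), onz(b,364,129,.172))
print('jar top',onz(a,228,237,.095),onz(b,406,174,.095))
A=cv2.imread('pics/s1.png')[180:320,180:380];B=cv2.imread('pics/d1.png')[100:240,250:450]
cv2.imwrite('pics/c1.png',np.hstack([cv2.resize(A,None,fx=2,fy=2,interpolation=2),cv2.resize(B,None,fx=2,fy=2,interpolation=2)]))
"
```

```text
flap [ 0.47846891 -0.09108621  0.138     ]
flap [ 0.68458718 -0.07324595  0.138     ]
flap [ 0.68780412 -0.29150636  0.138     ]
flap [ 0.50804208 -0.30592886  0.138     ]
pulltop [ 0.52286823 -0.19746909  0.172     ] [ 0.52913791 -0.20648965  0.172     ]
jar top [ 0.43064143 -0.20106826  0.095     ] [ 0.42203746 -0.18449677  0.095     ]
```

View pics/c1.png

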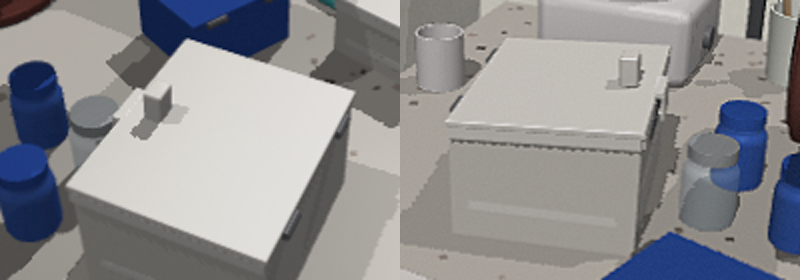

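The crop gives sharper corners. In full-scene pixels they are (274,200), (357.5,226.5), (312,311) and (215,273.5). The pull top is at (258.5,224) in scene and (365,128) in side. The jar sits in front, about 8 cm from the pull.

```bash
python3 -c "
from h import *
from scipy.spatial.transform import Rotation as R
a=load('s1.png');b=load('d1.png')
c=np.array([onz(a,*uv,.138) for uv in [(274,200),(357.5,226.5),(312,311),(215,273.5)]])
print(c.round(3)); 
for i,j in [(0,1),(3,2),(3,0),(2,1)]:
  d=c[j]-c[i]; print(np.linalg.norm(d).round(3),np.degrees(np.arctan2(d[1],d[0])).round(1))
print('pulltop',onz(a,258.5,224,.172), onz(b,365,128,.172))
o1,d1=ray(a,258.5,224);o2,d2=ray(b,365,128)
t=np.linalg.lstsq(np.c_[d1,-d2],o2-o1,rcond=None)[0];print(o1+t[0]*d1,o2+t[1]*d2)
print(R.from_quat(sensors.observe()['tcp_rot']).as_matrix().round(3))
"
```

```text
[[ 0.469 -0.079  0.138]
 [ 0.675 -0.054  0.138]
 [ 0.716 -0.296  0.138]
 [ 0.515 -0.325  0.138]]
0.208 6.9
0.203 8.0
0.25 100.6
0.246 99.6
pulltop [ 0.52006316 -0.19559265  0.172     ] [ 0.52899962 -0.21307944  0.172     ]
[ 0.52444653 -0.20044526  0.17754888] [ 0.52509277 -0.20014753  0.17729875]
[[-0.968  0.     0.25 ]
 [-0.25   0.001 -0.968]
 [-0.    -1.    -0.001]]
```

Emit:
move_arm --motion '[[0, [-3, -5, 0], [0, 0, 0]], [0, [-45.8, -7, -27.4], [0, 5.5, 0]], [0, [-45.8, -7, -27.4], [0, 5.5, 0]], [0, [-45.8, -7, -27.4], [0, 5.5, 0]], [0, [-45.8, -7, -27.4], [0, 5.5, 0]], [0, [-45.8, -7, -27.4], [0, 5.5, 0]], [0, [-45.8, -7, -27.4], [0, 5.5, 0]], [0, [-45.8, -7, -27.4], [0, 5.5, 0]], [0, [-45.8, -7, -27.4], [0, 5.5, 0]], [0, [-45.8, -7, -27.4], [0, 5.5, 0]], [0, [-45.8, -7, -27.4], [0, 5.5, 0]], [0, [-45.8, -7, -27.4], [0, 5.5, 0]]]' --grip_force 60

```text
time: 1.3
tool_pos: [0.5272, -0.1974, 0.3011]
tcp_rot: [-0.057, 0.705, -0.705, 0.057]
ft_force: [-1.2, -0.9, -0.9]
grip_width: 0.0856
```

Emit:
move_arm --motion '[[0, [0, 0, 0], [0, 0, 0]], [0, [0, 0, 0], [0, 0, 0]], [0, [0, 0, 0], [0, 0, 0]], [0, [0, 0, 0], [0, 0, 0]]]'

```text
time: 1.7
tool_pos: [0.5243, -0.2023, 0.3013]
tcp_rot: [0.055, -0.705, 0.705, -0.055]
ft_force: [0.2, 0.2, -0.2]
grip_width: 0.0853
```

```bash
python3 -c "
from h import *
from scipy.spatial.transform import Rotation as R
w=snap('wrist','w1.png');print(np.array(w['world_from_camera']).round(3))
s=sensors.observe();print(s['time'],s['tool_pos'],s['ft_force'],s['q'].round(2));print(R.from_quat(s['tcp_rot']).as_matrix().round(3))
for P in [[.524,-.2,.172],[.524,-.2,.138]]: print(proj(w,np.array(P)))"
```

```text
[[ 0.154 -0.934 -0.324  0.607]
 [-0.988 -0.145 -0.05  -0.189]
 [-0.     0.328 -0.945  0.445]
 [ 0.     0.     0.     1.   ]]
1.75 [ 0.52436119 -0.20212523  0.30131027] [ 1.0542324  -0.34164214  0.02303272] [-0.6   0.02  0.13  1.69 -0.    2.39]
[[-0.988 -0.     0.154]
 [-0.154 -0.    -0.988]
 [ 0.    -1.     0.   ]]
(np.float64(318.19050474628324), np.float64(190.21410675561322))
(np.float64(318.38816130575964), np.float64(181.04040953005355))
```

View pics/w1.png

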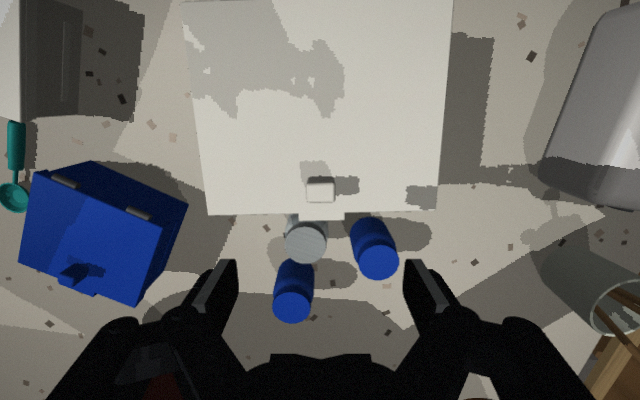

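The wrist view shows the pull at about (320,190), close to the predicted (318,190). The flap front edge runs from (208,215) to (437,209), the glass jar is at (305,240), and the blue jars are in front of that. I'll measure the pull contour.

```bash
python3 -c "
from h import *
w=load('w1.png')
for z in (.138,.146):
  L=onz(w,208,215,z);Rr=onz(w,437,209,z);d=L-Rr;print(z,L.round(4),Rr.round(4),np.linalg.norm(d).round(3),np.degrees(np.arctan2(d[1],d[0]))-90)
A=cv2.imread('pics/w1.png')[165:225,280:360];cv2.imwrite('pics/c2.png',cv2.resize(A,None,fx=8,fy=8,interpolation=0))"
```

```text
0.138 [ 0.4654 -0.0823  0.138 ] [ 0.5124 -0.3369  0.138 ] 0.259 10.454659190709236
0.146 [ 0.4691 -0.0851  0.146 ] [ 0.5149 -0.3331  0.146 ] 0.252 10.454659190709236
```

View pics/c2.png

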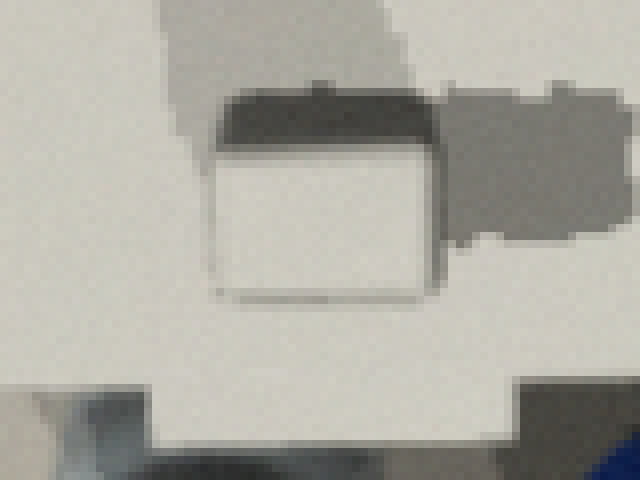

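```bash
python3 -c "
from h import *
from scipy.spatial.transform import Rotation as R
w=load('w1.png');s=sensors.observe();M=R.from_quat(s['tcp_rot']).as_matrix()
for z in (.172,.18):
  P=onz(w,320.4,192.7,z);print(P, M.T@(P-s['tool_pos']), [np.linalg.norm(onz(w,306.5,192,z)-onz(w,334.7,192,z)),np.linalg.norm(onz(w,320,183,z)-onz(w,320,202.7,z))])"
```

```text
[ 0.52181604 -0.20252538  0.172     ] [ 2.56498306e-03  1.29310495e-01 -1.84962913e-05] [np.float64(0.02761160327486343), np.float64(0.020247553744462504)]
[ 0.52431244 -0.20212942  0.18      ] [ 3.80843067e-05  1.21310271e-01 -2.30039967e-05] [np.float64(0.026802215132134405), np.float64(0.019654030443519127)]
```

Emit:
move_arm --motion '[[0, [0.1, 4, 0], [0, -1, 0]], [0, [0.1, 7, 0], [0, -1, 0]], [0, [0.1, 10, 0], [0, -1, 0]], [0, [0.1, 12, 0], [0, -1, 0]], [0, [0.1, 13.5, 0], [0, -1, 0]], [0, [0.1, 14.5, 0], [0, -1, 0]], [0, [0.1, 15.2, 0], [0, -1, 0]], [0, [0.1, 15.2, 0], [0, -1, 0]], [0, [0.1, 15.2, 0], [0, -1, 0]], [0, [0.1, 15.2, 0], [0, -1, 0]]]'

```text
time: 2.75
tool_pos: [0.5245, -0.2016, 0.1503]
tcp_rot: [0.061, -0.704, 0.705, -0.062]
ft_force: [0.7, 0.5, 1.0]
grip_width: 0.0855
```

```bash
python3 -c "
from h import *
w=snap('wrist','w2.png');b=snap('side','d2.png')
s=sensors.observe();print(s['time'],s['tool_pos'],s['ft_force'])
cv2.imwrite('pics/c3.png',np.hstack([cv2.resize(w['pixels'][100:340,160:480,::-1],None,fx=1.25,fy=1.25),cv2.resize(b['pixels'][80:230,260:460,::-1],None,fx=2,fy=2)]))if 0 else cv2.imwrite('pics/c3.png',np.hstack([w['pixels'][100:400,160:480,::-1],cv2.resize(b['pixels'][80:230,260:460,::-1],(400,300))]))"
```

```text
2.85 [ 0.52436592 -0.20149399  0.15003717] [-0.40697536 -0.26758699  1.1779074 ]
```

View pics/c3.png

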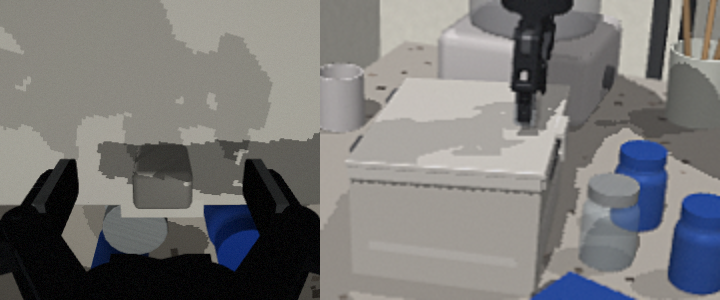

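The pull is centred between the open fingers, at crop (163,185) with fingers at about (58,185) and (262,185). Nothing is touching, so I'll close.

Emit:
move_arm --motion '[[255, [0, 0, 0], [0, 0, 0]], [255, [0, 0, 0], [0, 0, 0]], [255, [0, 0, 0], [0, 0, 0]], [255, [0, 0, 0], [0, 0, 0]], [255, [0, 0, 0], [0, 0, 0]], [255, [0, 0, 0], [0, 0, 0]], [255, [0, 0, 0], [0, 0, 0]], [255, [0, 0, 0], [0, 0, 0]], [255, [0, 0, 0], [0, 0, 0]], [255, [0, 0, 0], [0, 0, 0]]]' --grip_force 50

```text
time: 3.85
tool_pos: [0.5242, -0.2024, 0.1497]
tcp_rot: [0.061, -0.704, 0.705, -0.062]
ft_force: [0.6, -5.5, 0.3]
grip_width: 0.0274
```

```bash
python3 -c "
from h import *
s=sensors.observe();print(s['time'],s['tool_pos'],s['ft_force'],s['moment'],s['grip_width'])"
```

```text
3.85 [ 0.52421729 -0.20242126  0.14972399] [ 0.57501054 -5.5344284   0.25261436] [-0.80215326  0.0818183   0.14536575] 0.027447480617124258
```

Emit:
move_arm --motion '[[255, [0, -0.1, 0], [0, 0, 0]], [255, [0, -0.2, 0], [0, 0, 0]], [255, [0, -0.2, 0], [0, 0, 0]]]'

```text
time: 4.15
tool_pos: [0.5245, -0.2024, 0.1512]
tcp_rot: [0.061, -0.704, 0.705, -0.062]
ft_force: [5.1, -6.2, -5.1]
grip_width: 0.027
```

Emit:
move_arm --motion '[[255, [0, -0.1, 0], [0, 0, 0]], [255, [0, -0.1, 0], [0, 0, 0]]]'

```text
time: 4.35
tool_pos: [0.5247, -0.2023, 0.1521]
tcp_rot: [0.061, -0.704, 0.705, -0.062]
ft_force: [6.2, -5.4, -5.2]
grip_width: 0.0273
```

Emit:
move_arm --motion '[[255, [0, -0.1, 0], [0, 0, 0]], [255, [0, -0.1, 0], [0, 0, 0]]]'

```text
time: 4.55
tool_pos: [0.525, -0.2023, 0.1532]
tcp_rot: [0.061, -0.704, 0.705, -0.062]
ft_force: [9.0, -4.9, -4.9]
grip_width: 0.0275
```

Emit:
move_arm --motion '[[255, [0, -0.05, 0], [0, 0, 0]], [255, [0, -0.1, 0], [0, 0, 0]]]'

```text
time: 4.75
tool_pos: [0.5252, -0.2023, 0.154]
tcp_rot: [0.061, -0.704, 0.705, -0.062]
ft_force: [9.6, -4.9, -5.1]
grip_width: 0.0272
```

Emit:
move_arm --motion '[[255, [0, -0.1, 0], [0, 0, 0]], [255, [0, -0.1, 0], [0, 0, 0]], [255, [0, -0.1, 0], [0, 0, 0]], [255, [0, -0.1, 0], [0, 0, 0]], [255, [0, -0.1, 0], [0, 0, 0]]]'

```text
time: 5.25
tool_pos: [0.5254, -0.2022, 0.1552]
tcp_rot: [0.061, -0.704, 0.705, -0.062]
ft_force: [9.9, -4.3, -6.5]
grip_width: 0.0275
```

```bash
python3 -c "
from h import *
b=snap('side','d3.png')
s=sensors.observe();print(s['time'],s['tool_pos'],s['ft_force'],s['moment'])
cv2.imwrite('pics/c4.png',cv2.resize(b['pixels'][100:230,270:410,::-1],None,fx=4,fy=4))"
```

```text
5.3 [ 0.52540733 -0.2022217   0.15519241] [10.00692311 -4.99489039 -6.21424246] [-0.89538224 -1.52598819  0.11743853]
```

View pics/c4.png

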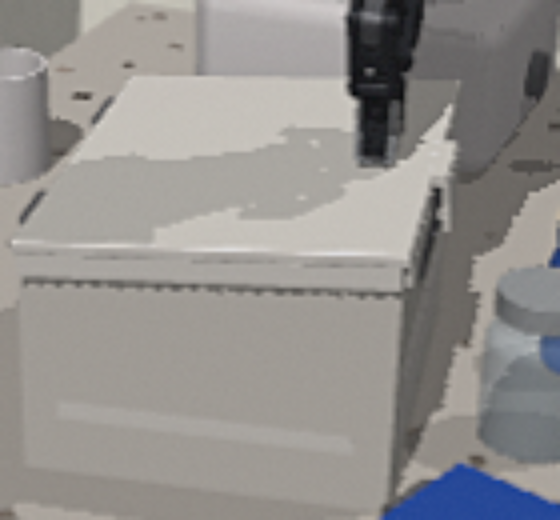

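The pull rose 5.5 mm against only 5–6 N, which is beyond the 3 mm free play, so the flap is not caught. I'll press it back down.

Emit:
move_arm --motion '[[255, [0, 0.2, 0], [0, 0, 0]], [255, [0, 0.4, 0], [0, 0, 0]], [255, [0, 0.6, 0], [0, 0, 0]], [255, [0, 0.6, 0], [0, 0, 0]]]'

```text
time: 5.7
tool_pos: [0.5242, -0.2025, 0.1499]
tcp_rot: [0.061, -0.704, 0.705, -0.062]
ft_force: [-1.4, -4.9, 1.8]
grip_width: 0.027
```

Emit:
move_arm --motion '[[255, [0.0, 0.15, 0], [0, 0, 0]], [255, [0.05, 0.3, 0], [0, 0, 0]], [255, [0.05, 0.3, 0], [0, 0, 0]]]'

```text
time: 6.0
tool_pos: [0.5241, -0.2026, 0.1491]
tcp_rot: [0.061, -0.703, 0.706, -0.062]
ft_force: [-7.6, -1.1, 16.8]
grip_width: 0.0272
```

Emit:
move_arm --motion '[[255, [0.05, 0.15, 0], [0, 0, 0]], [255, [0.05, 0.3, 0], [0, 0, 0]], [255, [0.05, 0.3, 0], [0, 0, 0]]]'

```text
time: 6.3
tool_pos: [0.5231, -0.2027, 0.1443]
tcp_rot: [0.061, -0.703, 0.705, -0.061]
ft_force: [-3.6, -5.8, 1.5]
grip_width: 0.0271
```

Snapped past the catch. I'll continue to the stop.

Emit:
move_arm --motion '[[255, [0.05, 0.15, 0], [0, 0, 0]], [255, [0.1, 0.3, 0], [0, 0, 0]], [255, [0.1, 0.3, 0], [0, 0, 0]]]'

```text
time: 6.6
tool_pos: [0.5225, -0.2028, 0.1413]
tcp_rot: [0.061, -0.704, 0.705, -0.062]
ft_force: [-1.1, -5.2, 3.8]
grip_width: 0.0271
```

Emit:
move_arm --motion '[[255, [0, 0.1, 0], [0, 0, 0]], [255, [0, 0.2, 0], [0, 0, 0]], [255, [0, 0.2, 0], [0, 0, 0]]]'

```text
time: 6.9
tool_pos: [0.5226, -0.2028, 0.141]
tcp_rot: [0.061, -0.703, 0.706, -0.062]
ft_force: [-7.2, -2.9, 17.2]
grip_width: 0.0271
```

The flap is on its stop. A light re-tug, well below 20 N, will confirm the catch.

Emit:
move_arm --motion '[[255, [0, -0.2, 0], [0, 0, 0]], [255, [0, -0.4, 0], [0, 0, 0]], [255, [0, -0.5, 0], [0, 0, 0]], [255, [0, -0.5, 0], [0, 0, 0]]]'

```text
time: 7.3
tool_pos: [0.5228, -0.2027, 0.1434]
tcp_rot: [0.061, -0.704, 0.705, -0.062]
ft_force: [5.9, -6.0, -3.8]
grip_width: 0.0271
```

Emit:
move_arm --motion '[[255, [0, -0.1, 0], [0, 0, 0]], [255, [0, -0.1, 0], [0, 0, 0]]]'

```text
time: 7.5
tool_pos: [0.523, -0.2026, 0.1441]
tcp_rot: [0.061, -0.704, 0.705, -0.062]
ft_force: [7.5, -6.1, -4.3]
grip_width: 0.027
```

Emit:
move_arm --motion '[[255, [0, -0.1, 0], [0, 0, 0]], [255, [0, -0.1, 0], [0, 0, 0]]]'

```text
time: 7.7
tool_pos: [0.523, -0.2026, 0.1444]
tcp_rot: [0.061, -0.704, 0.705, -0.062]
ft_force: [10.6, -6.9, -10.9]
grip_width: 0.0271
```

The catch holds: 11 N at 3.4 mm. Now press back to the stop lightly, release and retreat straight up.

Emit:
move_arm --motion '[[255, [0, 0.2, 0], [0, 0, 0]], [255, [0, 0.4, 0], [0, 0, 0]], [255, [0, 0.6, 0], [0, 0, 0]], [255, [0, 0.6, 0], [0, 0, 0]]]'

```text
time: 8.1
tool_pos: [0.5226, -0.2028, 0.1412]
tcp_rot: [0.061, -0.703, 0.705, -0.062]
ft_force: [-4.6, -3.5, 11.4]
grip_width: 0.0275
```

Emit:
move_arm --motion '[[0, [0, 0, 0], [0, 0, 0]], [0, [0, 0, 0], [0, 0, 0]], [0, [0, 0, 0], [0, 0, 0]], [0, [0, 0, 0], [0, 0, 0]], [0, [0, 0, 0], [0, 0, 0]], [0, [0, 0, 0], [0, 0, 0]], [0, [0, 0, 0], [0, 0, 0]], [0, [0, 0, 0], [0, 0, 0]]]'

```text
time: 8.9
tool_pos: [0.522, -0.2016, 0.1393]
tcp_rot: [0.062, -0.704, 0.704, -0.062]
ft_force: [-0.7, 0.3, 0.1]
grip_width: 0.0853
```

Emit:
move_arm --motion '[[0, [0, -1, 0], [0, 0, 0]], [0, [0, -3, 0], [0, 0, 0]], [0, [0, -6, 0], [0, 0, 0]], [0, [0, -9, 0], [0, 0, 0]], [0, [0, -12, 0], [0, 0, 0]], [0, [0, -15, 0], [0, 0, 0]], [0, [0, -16.2, 0], [0, 0, 0]], [0, [0, -16.2, 0], [0, 0, 0]], [0, [0, -16.2, 0], [0, 0, 0]], [0, [0, -16.2, 0], [0, 0, 0]]]'

```text
time: 9.9
tool_pos: [0.5216, -0.2013, 0.2995]
tcp_rot: [-0.062, 0.705, -0.704, 0.061]
ft_force: [0.5, 0.4, 0.4]
grip_width: 0.0856
```

```bash
python3 -c "
from h import *
w=snap('wrist','w5.png');b=snap('side','d5.png')
s=sensors.observe();print(s['time'],s['tool_pos'],s['ft_force'])
cv2.imwrite('pics/c5.png',np.hstack([w['pixels'][:300,130:500,::-1],cv2.resize(b['pixels'][100:240,260:460,::-1],(429,300))]))"
```

```text
10.0 [ 0.52161602 -0.20131049  0.29984942] [ 0.99741523 -0.97131331  0.85177523]
```

View pics/c5.png

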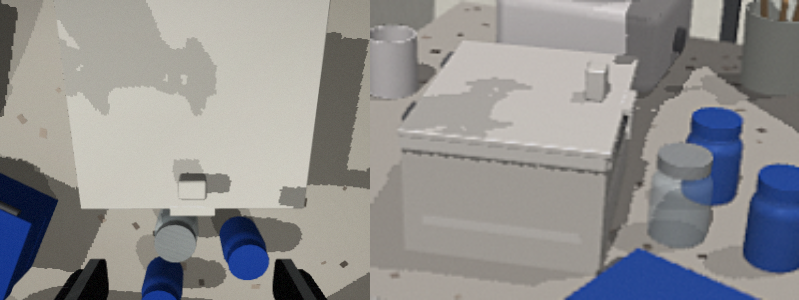

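The flap looks shut with the pull free at crop (192,187). The jars stand where they were, with the glass jar at about (177,240), and the gripper is well clear. I'll hand in.

```bash
python3 -c "
from h import *
print(order.sign_off())"
```

```text
the job is handed in; nothing more can be done
None
```

The larger cabinet's flap was not caught at the start. It is now shut and caught, with the pull let go.

- **Tug:** I gripped the pull and tugged up for about 1.4 s. It rose 5.5 mm against only 5–6 N, more than the 3 mm free play of a caught flap.
- **Press:** I pressed it down. Resistance reached about 17 N on the tool at the last reading before the catch gave way. The flap then dropped to its stop about 8.5 mm lower.
- **Check tug:** I added a second, light tug. The catch held at about 11 N after 3.4 mm. I then pressed the flap back to its stop, opened the gripper and moved straight up.

The last pictures showed the flap down, the gripper clear, and the glass jar and blue jars standing where they were. The smaller cabinet was never approached, but it was not in the last pictures I viewed. The job was handed in at about 10 s of the 48 s allowed. No checks failed or disagreed.

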